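# Clip the gel cassette shut

## Robot

A 7-joint arm with a two-finger parallel gripper is mounted at the origin on a cart in front of the work surface, level with it; the furniture and walls round the work are solid. World frame = base frame: x ahead of the robot, y to its left, z up, the work surface at z = 0. Lengths are in m, angles in rad, forces in N, time in s.
With the tool pointing down it reaches from about 0.425 to 0.925 m from the base axis. Payload 6.8 kg.
Tool frame: the origin (TCP) lies midway between the tips of the shut fingers; the grasp point (between the pads) lies 19 mm behind it (ctrl.grip_point_offset is the distance from the TCP to the grasp point, in m); z points along the fingers, y is the line along which they close (so a half turn about z gives the same grasp; the last joint's range is limited). The gripper opens to 88 mm and grips with 3 to 60 N. Pads are 20 mm wide; open, the fingers measure 115 mm over their backs; the gripper's body (75 mm by 178 mm) begins 61 mm behind the grasp point.
Start: joints at [-1.237, 0.477, 0.022, 1.555, -0.011, 1.109, -0.083], TCP at [0.289, 0.61, 0.197] pointing down, gripper open.
Joint ranges: [-2.96, 2.96], [-0.34, 2.1], [-1.41, 1.46], [0.24, 2.44], [-1.37, 4.51], [0.17, 1.92], [-2.96, 2.96]. Speed limits (rad/s): [2.39, 2.39, 3.14, 3.14, 3.14, 3.14, 3.14].

## Interface

Orientations are given as a unit quaternion [x, y, z, w].
In Python, from cell import ctrl gives the robot as it stands. The module is installed in compiled form; this text tells all that it offers.
- The arm moves only by the tool play_rows, never from a script. Its argument "commands" is a list that holds one entry, the list of rows, each a list of 7 numbers: the shift along the tool's x, y, z in m, then the turn, a rotation vector about the tool's x, y, z in rad, then the closure, from 0 (fully open) to 1 (shut). In form: [[[tx, ty, tz, ax, ay, az, fingers], ...]]. A call has 1 to 5 rows; each row shifts and turns the commanded pose from where the row before left it, along the tool's axes as they then stand; what a row does not reach is not made up. A row lasts 1/12 s, in which the tool goes at most 41.7 mm and 7.16 degrees, less where a joint would pass 70% of its speed; a pose out of reach is approached as far as the arm can. A call is refused whole if a number of a shift passes 0.0417 or a number of a turn 0.125, either way. A call with a gripper value outside its range is refused whole. The fingers move at their own pace and stop on an object; "squeeze" is the grip in N (left out, the last holds). Time passes only in rows, so rows that do not move let the fingers close. It gives the time, the measured TCP pose, the force, the opening and the grip force at its end, in the units of the state.
- ctrl.sense(): the state, without advancing time (a new reading comes with each control period).
- ctrl.camera(name): name is "side" or "top" or "wrist"; returns the picture (384x512x3 uint8, red, green, blue); there is no depth.
- ctrl.calibration(name): a dict with "K" (3x3 intrinsics, pixels), "pose" (4x4, takes a point from camera to world coordinates); the wrist camera has in their place "mount" (4x4, takes a point from camera to tool coordinates, whose origin is the TCP and whose axes are the flange's). Camera axes: x right, y down, z forward; pixel columns grow to the right and rows downward; lengths in m; the calibration is good to about 2 mm. A picture is of the moment at which its call begins: read the wrist's pose just before it. calibration takes no time and is no camera call.
- ctrl.hand_in(): hands the job in; it is judged then, once.
The state is a dict: "t": time; "joints": joint angles; "joint_vel": joint speeds; "joint_efforts": joint torques, N m; "tool_pos": TCP position; "tool_rot": TCP orientation; "force": force on the tool from outside, world axes, zero at the start; "moment": the same for the moment, N m; "grip_width": finger opening in m; "finger_force": force on a finger pad.
Only numpy, scipy, OpenCV 4.12 (cv2) and the standard library are available. Lean on these libraries where they do the work, as an engineer would, in place of code of your own. Each camera call takes 0.05 s, during which the arm holds its last target. There are 200 camera calls.

## Task

Close up the gel cassette for casting: pick up the loose orange spring clip by its handles, squeeze it open, slip its open jaws over the bare side edge of the glass plates, level with the clip already on the other side, and let it close there so that it holds on by itself, square to the edge. It is glass, so go gently: do not knock it or press on it with the gripper, keep the cassette seated upright in its stand, and leave the stand and everything else where they are.

Things in the scene. Friction and masses are not known exactly. Their poses are not given: they have to be found in the camera images.
- clip: Loose orange spring clip, 30 mm wide, lying shut on its side. Origin: on the vertical pivot axis, at the underside; x to the jaw tips (x = 43 mm), z along the pivot. Handles run back to x = -63 mm; across their outsides at x = -45: 50 mm shut, 26 mm squeezed fully (parallel; about 10 N). The frame is that of the +y half: with jaws open by q, the centre line is turned q/2 from its x towards -y.
- clip_jaw (a joint): Opening angle of the loose clip's jaws, rad: 0 shut, 0.53 squeezed fully open (the grey pads, the last 16 mm before the tips, then stand 17 to 23 mm apart), about 0.17 when closed on the 8 mm cassette. A spring shuts it.
- clip_tip (a point): The tip of the loose clip's jaws, in the middle of its 30 mm width (x = 43 mm, z = 15 mm in the clip's frame); belongs to the half on the +y side.
- cassette: Gel cassette: two upright glass plates with blue spacer strips between their sides, 100 mm wide (y), 8 mm thick (x), 100 mm high (z). Origin: middle of its bottom edge, in the stand's slot, 12 mm over the bench. The +y edge is bare; the -y edge carries a like clip, fixed, its middle 60 mm above the cassette's bottom, jaw tips 16 mm in from the edge, handles out to y = -140 mm.
- bare_edge (a point): Middle of the thickness of the cassette's bare (+y) side edge, at the height of the other clip's middle (60 mm above the cassette's bottom, 72 mm above the bench). Axes as the cassette's: x through the glass, y outward from the edge, z up.
- stand: Grey casting stand, loose on the bench, 0.9 kg: base 56 x 112 mm (x, y), two cheeks along y up to 32 mm above the bench that hold the bottom 20 mm of the cassette. Origin: middle of its underside; axes as the cassette's.
- timer_2: Bystander: white bench timer with coloured buttons, 68 x 68 x 19 mm; origin at the middle of its underside.
- bottle: Bystander: glass bottle with blue cap and pink contents, 68 mm across, 135 mm high; origin at the middle of its underside.
- beaker: Bystander: small beaker, 45 mm across, 60 mm high; origin at the middle of its underside.
Not all that is in view belongs to the job. What is shaped like the stand but green is not meant.

How it is judged:
By the outcome, as a careful person would: the job done as asked, in the order asked, and still so for the second after the job is handed in, with the robot touching nothing.
It also fails if it takes over 40 s, if anything falls off the work surface, if the arm or the gripper's body presses on something with over 40 N, if the wrist force passes 120 N, or if a joint passes its speed limit or range.

## Working session

There is one attempt and no reset: what is moved stays moved. The work goes in short steps, Python scripts to look and compute and a tool call to move; the robot and the scene stay as the last step left them, time stands still between calls to the robot, and variables do not carry over. Pictures are saved under pics/ and viewed, at most 10 in all, crops included, and the job is handed in when it is done.

Besides the shell and the picture viewer there is one more tool, called after "Emit:" as a command line: name --argument value ..., lists and objects as JSON in quotes. play_rows: Moves the arm, as the interface text tells. Its arguments: {"type":"object","properties":{"commands":{"type":"array"},"squeeze":{"type":"number"}},"required":["commands"]}

```bash
mkdir -p pics
python3 - <<'E'
from cell import ctrl
import cv2,numpy as np
np.set_printoptions(precision=4,suppress=True)
s=ctrl.sense();print(s['t'],s['tool_pos'],s['tool_rot'],s['grip_width'],ctrl.grip_point_offset)
for n in ['side','top']:
    c=ctrl.calibration(n);print(n,c['K'],c['pose'])
    cv2.imwrite(f'pics/{n}0.png',cv2.cvtColor(ctrl.camera(n),cv2.COLOR_RGB2BGR))
print(ctrl.calibration('wrist'))
a=np.vstack([cv2.imread('pics/side0.png'),cv2.imread('pics/top0.png')])
cv2.imwrite('pics/both0.png',cv2.resize(np.hstack([a[:384],a[384:]]),(800,300)))
E
```

```text
0.0 [0.2884 0.6096 0.1965] [ 0.2191  0.9757 -0.0009 -0.0001] 0.08768438823931143 0.0187
side [[480.1235   0.     243.1784]
 [  0.     480.1235 197.8984]
 [  0.       0.       1.    ]] [[-0.9845 -0.0857  0.1529  0.3278]
 [-0.1744  0.3929 -0.9029  1.3396]
 [ 0.0173 -0.9156 -0.4018  0.5438]
 [ 0.      0.      0.      1.    ]]
top [[403.6871   0.     249.7445]
 [  0.     403.6871 190.3532]
 [  0.       0.       1.    ]] [[ 0.0064 -0.9823  0.187   0.3577]
 [-0.9994 -0.0129 -0.0336  0.2855]
 [ 0.0354 -0.1867 -0.9818  0.925 ]
 [ 0.      0.      0.      1.    ]]
{'K': array([[291.0606,   0.    , 255.9299],
       [  0.    , 291.0606, 191.1432],
       [  0.    ,   0.    ,   1.    ]]), 'mount': array([[-0.0002, -0.9673, -0.2536,  0.0707],
       [ 1.    , -0.0006,  0.0012, -0.0004],
       [-0.0013, -0.2536,  0.9673, -0.1879],
       [ 0.    ,  0.    ,  0.    ,  1.    ]])}
```

View pics/side0.png

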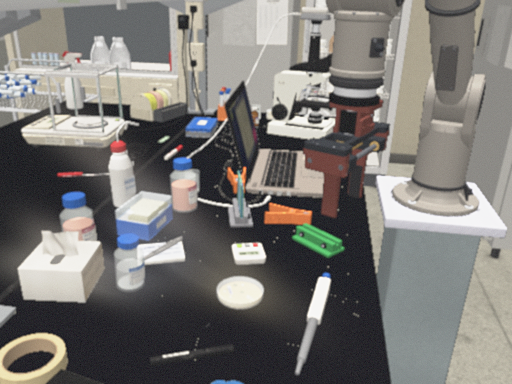

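View pics/top0.png

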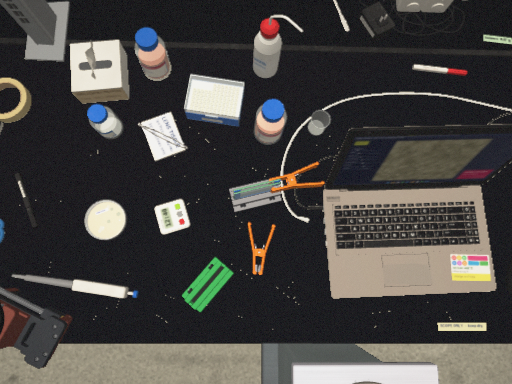

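Side view: the stand with its cassette is at (240,205), with the fixed clip at (235,180) behind it. The loose orange clip is at (288,214) and the green decoy stand at (318,240). 
Top view: the cassette and grey stand are at (257,193), with the fixed clip on the right at (300,180). The loose clip is at (260,248), with its handles up (away from the robot). There are two orange clips; the loose one is the lower one, because the other is on the plates. I'll enlarge to confirm.

Run:
```python
import cv2,numpy as np
t=cv2.imread('pics/top0.png')[150:290,215:345]; s=cv2.imread('pics/side0.png')[150:265,215:355]
a=cv2.resize(t,None,fx=4,fy=4,interpolation=cv2.INTER_CUBIC)[:,:400]
b=cv2.resize(s,(400,329),interpolation=cv2.INTER_CUBIC)
o=np.zeros((560,800,3),np.uint8);o[:,:400]=a;o[:329,400:]=b
cv2.imwrite('pics/crop0.png',o)
```

```text
(no output)
```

View pics/crop0.png

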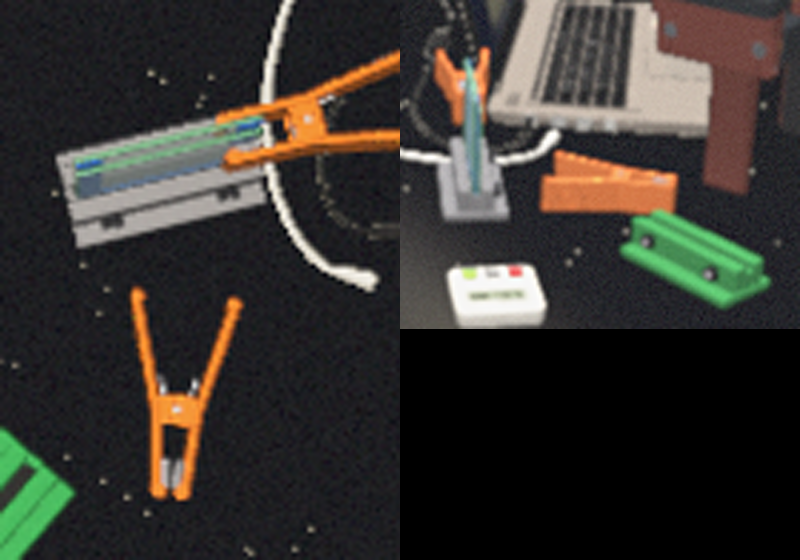

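Confirmed: the loose orange clip is at crop (177,408), lying on its side with its pivot vertical and handles pointing up in the image. The cassette's top edge runs from crop (78,166) to (262,124), and its bare end is on the left.

```bash
cat > h.py <<'E'
from cell import ctrl
import cv2,numpy as np
from scipy.spatial.transform import Rotation as R
np.set_printoptions(precision=4,suppress=True)
def cam(n,s=None):
    c=ctrl.calibration(n)
    if n!='wrist': return c['K'],c['pose']
    T=np.eye(4);T[:3,:3]=R.from_quat(s['tool_rot']).as_matrix();T[:3,3]=s['tool_pos']
    return c['K'],T@c['mount']
def ray(KP,px,z):
    K,P=KP;d=P[:3,:3]@np.linalg.solve(K,[px[0],px[1],1]);o=P[:3,3]
    return o+d*(z-o[2])/d[2]
def proj(KP,p):
    K,P=KP;q=K@(P[:3,:3].T@(np.array(p)-P[:3,3]));return q[:2]/q[2]
def shift(s,goal,yaw):
    """tool-axis shift to goal (world) and turn about tool z so tool y points along yaw (mod pi); tool down"""
    M=R.from_quat(s['tool_rot']).as_matrix()
    cur=np.arctan2(M[1,1],M[0,1]);d=(yaw-cur+np.pi/2)%np.pi-np.pi/2
    return M.T@(np.array(goal)-s['tool_pos']),-d
E
python3 - <<'E'
from h import *
k=cam('top')
c=lambda x,y:(215+x/4,150+y/4)
for n,p,z in [('hL',(138,292),.03),('hR',(236,302),.03),('tL',(158,493),.03),('tR',(183,493),.03),('piv',(177,408),.03),('cas+y',(78,166),.112),('cas-y',(262,124),.112),('standL',(57,156),.0),('fixpiv',(308,120),.087)]:
    print(n,ray(k,c(*p),z))
print('bottle',ray(k,(273,110),.135),'beaker',ray(k,(320,118),.06),'timer',ray(k,(172,216),.019))
m=(cv2.cvtColor(ctrl.camera('side'),cv2.COLOR_RGB2HSV));
s=ctrl.sense();print(s['tool_pos'],R.from_quat(s['tool_rot']).as_matrix())
E
```

```text
hL [0.4543 0.2549 0.03  ]
hR [0.4493 0.2003 0.03  ]
tL [0.3449 0.2433 0.03  ]
tR [0.345  0.2297 0.03  ]
piv [0.3907 0.2331 0.03  ]
cas+y [0.5098 0.2889 0.112 ]
cas-y [0.5331 0.1942 0.112 ]
standL [0.5365 0.3016 0.    ]
fixpiv [0.541  0.1668 0.087 ]
bottle [0.6787 0.2112 0.135 ] beaker [0.6921 0.0971 0.06  ] timer [0.4695 0.4286 0.019 ]
[0.2884 0.6098 0.1967] [[-0.904   0.4275 -0.0004]
 [ 0.4275  0.904  -0.0012]
 [-0.0001 -0.0013 -1.    ]]
```

```bash
cat >> h.py <<'E'
def rows(s,goal,turn,n,f):
    M=R.from_quat(s['tool_rot']).as_matrix();d=(np.array(goal)-s['tool_pos'])/n
    out=[]
    for i in range(n):
        out.append([*np.round((M@R.from_rotvec([0,0,turn/n*i]).as_matrix()).T@d,4),0,0,round(turn/n,4),f])
    for i in range(0,n,5): print([[float(v) for v in r] for r in out[i:i+5]])
E
python3 - <<'E'
from h import *
s=ctrl.sense()
rows(s,(.433,.2295,.135),np.radians(159.5),24,0)
E
```

```text
[[-0.0122, -0.0117, 0.0026, 0.0, 0.0, 0.116, 0.0], [-0.0135, -0.0103, 0.0026, 0.0, 0.0, 0.116, 0.0], [-0.0146, -0.0086, 0.0026, 0.0, 0.0, 0.116, 0.0], [-0.0155, -0.0069, 0.0026, 0.0, 0.0, 0.116, 0.0], [-0.0162, -0.005, 0.0026, 0.0, 0.0, 0.116, 0.0]]
[[-0.0167, -0.0031, 0.0026, 0.0, 0.0, 0.116, 0.0], [-0.0169, -0.0012, 0.0026, 0.0, 0.0, 0.116, 0.0], [-0.0169, 0.0008, 0.0026, 0.0, 0.0, 0.116, 0.0], [-0.0167, 0.0027, 0.0026, 0.0, 0.0, 0.116, 0.0], [-0.0163, 0.0047, 0.0026, 0.0, 0.0, 0.116, 0.0]]
[[-0.0156, 0.0065, 0.0026, 0.0, 0.0, 0.116, 0.0], [-0.0148, 0.0083, 0.0026, 0.0, 0.0, 0.116, 0.0], [-0.0137, 0.0099, 0.0026, 0.0, 0.0, 0.116, 0.0], [-0.0125, 0.0115, 0.0026, 0.0, 0.0, 0.116, 0.0], [-0.0111, 0.0128, 0.0026, 0.0, 0.0, 0.116, 0.0]]
[[-0.0095, 0.014, 0.0026, 0.0, 0.0, 0.116, 0.0], [-0.0078, 0.015, 0.0026, 0.0, 0.0, 0.116, 0.0], [-0.006, 0.0158, 0.0026, 0.0, 0.0, 0.116, 0.0], [-0.0042, 0.0164, 0.0026, 0.0, 0.0, 0.116, 0.0], [-0.0022, 0.0168, 0.0026, 0.0, 0.0, 0.116, 0.0]]
[[-0.0003, 0.0169, 0.0026, 0.0, 0.0, 0.116, 0.0], [0.0017, 0.0169, 0.0026, 0.0, 0.0, 0.116, 0.0], [0.0036, 0.0166, 0.0026, 0.0, 0.0, 0.116, 0.0], [0.0055, 0.016, 0.0026, 0.0, 0.0, 0.116, 0.0]]
```

Emit:
play_rows --commands '[[[-0.012,-0.012,0.002,0,0,0.116,0],[-0.0135,-0.01,0.002,0,0,0.116,0],[-0.0145,-0.0085,0.002,0,0,0.116,0],[-0.0155,-0.007,0.002,0,0,0.116,0],[-0.016,-0.005,0.002,0,0,0.116,0]]]'

```text
t: 0.57
tool_pos: [0.3185, 0.5303, 0.1871]
tool_rot: [0.491, 0.871, -0.0, -0.0]
force: [0.5, 0.2, -0.1]
grip_width: 0.0878
finger_force: 0.0
```

Emit:
play_rows --commands '[[[-0.0165,-0.003,0.002,0,0,0.116,0],[-0.017,-0.001,0.002,0,0,0.116,0],[-0.017,0.001,0.002,0,0,0.116,0],[-0.0165,0.0025,0.002,0,0,0.116,0],[-0.0165,0.0045,0.002,0,0,0.116,0]]]'

```text
t: 0.98
tool_pos: [0.3486, 0.4513, 0.1772]
tool_rot: [0.72, 0.694, -0.0, 0.0]
force: [0.5, 0.1, 0.3]
grip_width: 0.0877
finger_force: 0.0
```

Emit:
play_rows --commands '[[[-0.0155,0.0065,0.003,0,0,0.116,0],[-0.015,0.0085,0.003,0,0,0.116,0],[-0.0135,0.01,0.003,0,0,0.116,0],[-0.0125,0.0115,0.003,0,0,0.116,0],[-0.011,0.013,0.003,0,0,0.116,0]]]'

```text
t: 1.4
tool_pos: [0.3792, 0.3722, 0.1622]
tool_rot: [0.888, 0.459, -0.0, 0.0]
force: [-0.7, -0.6, 0.5]
grip_width: 0.0877
finger_force: 0.0
```

Emit:
play_rows --commands '[[[-0.0095,0.014,0.003,0,0,0.116,0],[-0.008,0.015,0.003,0,0,0.116,0],[-0.006,0.016,0.003,0,0,0.116,0],[-0.004,0.0165,0.003,0,0,0.116,0],[-0.002,0.017,0.003,0,0,0.116,0]]]'

```text
t: 1.82
tool_pos: [0.4098, 0.2929, 0.1472]
tool_rot: [0.983, 0.186, -0.0, -0.0]
force: [0.5, 0.6, 0.4]
grip_width: 0.0876
finger_force: 0.0
```

Emit:
play_rows --commands '[[[0,0.017,0.003,0,0,0.116,0],[0.0015,0.017,0.003,0,0,0.116,0],[0.0035,0.0165,0.003,0,0,0.116,0],[0.0055,0.016,0.003,0,0,0.116,0],[0,0,0,0,0,0,0]]]'

```text
t: 2.23
tool_pos: [0.4344, 0.2268, 0.135]
tool_rot: [0.999, -0.047, -0.0, 0.001]
force: [-0.7, 0.1, 0.2]
grip_width: 0.0878
finger_force: 0.0
```

Run:
```python
from h import *
s=ctrl.sense();print(s['t'],s['tool_pos'],s['joints'],s['force']);k=cam('wrist',s)
im=ctrl.camera('wrist');cv2.imwrite('pics/w1.png',cv2.resize(cv2.cvtColor(im,cv2.COLOR_RGB2BGR),(800,600),interpolation=cv2.INTER_CUBIC))
for p in [(.391,.233,.03),(.454,.255,.03),(.345,.2365,.03),(.51,.289,.112)]:print(proj(k,p)*1.5625)
```

```text
2.2333 [0.4344 0.2268 0.135 ] [-1.1967  0.2998  0.706   2.086  -0.2579  0.8426 -2.0034] [-0.7313  0.0697  0.1519]
[397.3958 347.1727]
[354.5778 259.5979]
[398.6386 408.1732]
[246.6387 174.7158]
```

View pics/w1.png

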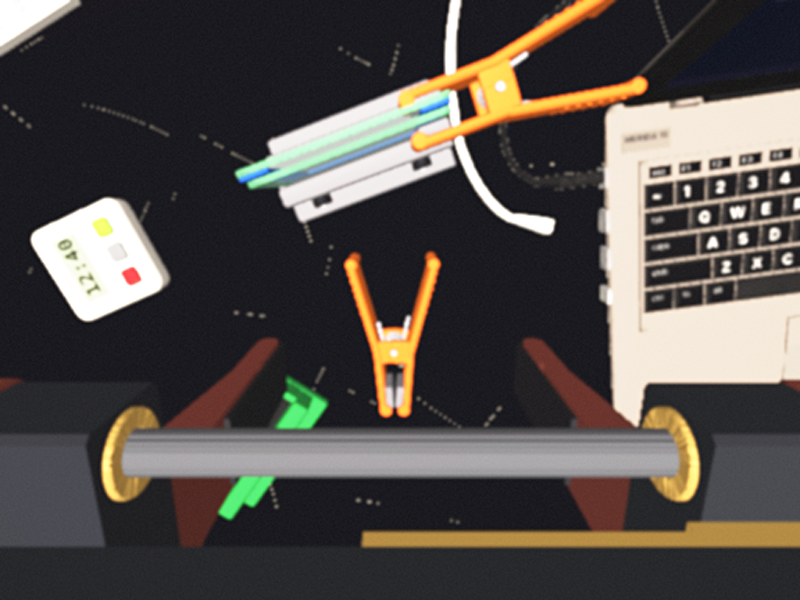

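The wrist view shows the loose clip's handle ends at (352,262) and (433,262), its pivot at (394,351) and its tips at (395,411). The cassette's bare top end is at (245,180) and its far top end at (449,104). The view agrees with the top camera to about 2 mm.

Run:
```python
from h import *
s=ctrl.sense();k=cam('wrist',s)
P={n:ray(k,np.array(p)/1.5625,z) for n,p,z in [('hL',(352,262),.03),('hR',(433,262),.03),('piv',(394,351),.03),('tip',(395,411),.03),('be',(245,180),.112),('fe',(449,104),.112)]}
for n in P:print(n,P[n])
h=(P['hL']+P['hR'])/2;v=h-P['tip'];v/=np.linalg.norm(v);print('dir',v,np.degrees(np.arctan2(v[1],v[0])))
e=P['be']-P['fe'];print(np.linalg.norm(e),np.degrees(np.arctan2(e[1],e[0])))
M=R.from_quat(s['tool_rot']).as_matrix();print(M)
for pv in (P['piv'],):
  g=pv+.042*v;g[2]=.004;print(g,shift(s,g,np.arctan2(v[0],-v[1])))
```

```text
hL [0.4519 0.2591 0.03  ]
hR [0.4474 0.2064 0.03  ]
piv [0.3879 0.2373 0.03  ]
tip [0.3424 0.2407 0.03  ]
be [0.5069 0.2927 0.112 ]
fe [0.5307 0.1996 0.112 ]
dir [ 0.9973 -0.0739  0.    ] -4.237943398396177
0.0961419458764112 104.3146216226524
[[ 0.9963 -0.0861 -0.0005]
 [-0.0861 -0.9963 -0.0009]
 [-0.0004  0.0009 -1.    ]]
[0.4298 0.2342 0.004 ] (array([-0.0046, -0.0052,  0.1312]), np.float64(-0.012202807422615258))
```

Emit:
play_rows --commands '[[[-0.003,-0.005,0.035,0,0,-0.006,0],[0,0,0.035,0,0,0,0],[0,0,0.03,0,0,0,0],[0,0,0.02,0,0,0,0],[0,0,0.011,0,0,0,0]]]' --squeeze 20

```text
t: 2.7
tool_pos: [0.4295, 0.2361, 0.0021]
tool_rot: [0.999, -0.037, -0.002, 0.001]
force: [0.0, -0.9, 0.5]
grip_width: 0.0877
finger_force: 0.0
```

Emit:
play_rows --commands '[[[0,0,0,0,0,0,0.3],[0,0,0,0,0,0,0.4],[0,0,0,0,0,0,0.5],[0,0,0,0,0,0,0.6],[0,0,0,0,0,0,0.7]]]' --squeeze 20

```text
t: 3.12
tool_pos: [0.432, 0.2362, 0.0056]
tool_rot: [0.999, -0.039, 0.001, -0.001]
force: [0.4, -0.6, 0.2]
grip_width: 0.0578
finger_force: 0.0
```

Emit:
play_rows --commands '[[[0,0,0,0,0,0,0.8],[0,0,0,0,0,0,0.8],[0,0,0,0,0,0,0.8],[0,0,0,0,0,0,0.8],[0,0,0,0,0,0,0.8]]]'

```text
t: 3.53
tool_pos: [0.4323, 0.2368, 0.0051]
tool_rot: [0.999, -0.039, 0.001, -0.001]
force: [1.0, 3.1, 4.4]
grip_width: 0.0248
finger_force: 2.2
```

Run:
```python
from h import *
s=ctrl.sense();print(s['t'],s['tool_pos'],s['joints'],s['force'],s['grip_width'],s['finger_force'])
im=ctrl.camera('wrist');a=cv2.cvtColor(im,cv2.COLOR_RGB2BGR)
b=cv2.cvtColor(ctrl.camera('top'),cv2.COLOR_RGB2BGR)[150:290,215:345]
o=np.hstack([cv2.resize(a,(480,360)),cv2.resize(b,(320,360))])
cv2.imwrite('pics/w2.png',o)
```

```text
3.5333 [0.4323 0.2368 0.0051] [-1.0438  0.5257  0.523   2.1588 -0.4855  0.5685 -1.8122] [0.9855 3.0906 4.3829] 0.024794210388453433 2.155719744041562
```

View pics/w2.png

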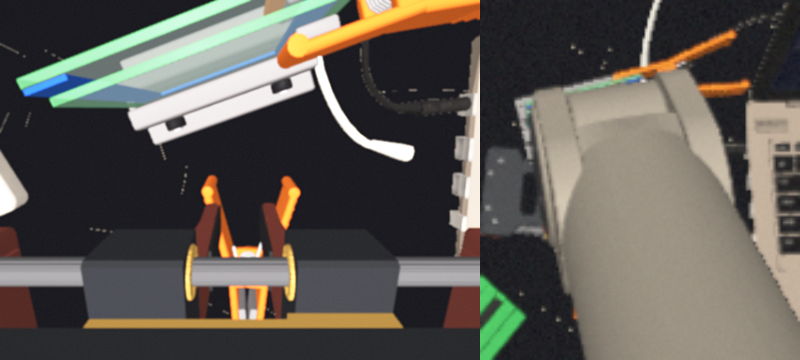

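Run:
```python
from h import *
s=ctrl.sense();k=cam('wrist',s)
print(s['t'],s['grip_width'],s['finger_force'],s['force'])
for p in [(210,182),(290,182),(248,255),(205,212),(272,212)]:print(ray(k,np.array(p)*1.0667,.03))
# where TCP-level pads project
M=R.from_quat(s['tool_rot']).as_matrix()
for y in(-.012,.012):
  for z in (0,-.019,-.03): print(y,z,proj(k,s['tool_pos']+M@[0,y,z])/1.0667)
```

```text
3.6333 0.018463764880286494 2.770183850079775 [0.0827 3.7321 5.6321]
[0.4566 0.254  0.03  ]
[0.4528 0.2047 0.03  ]
[0.4046 0.2341 0.03  ]
[0.4371 0.2593 0.03  ]
[0.4338 0.2167 0.03  ]
-0.012 0 [224.1568 203.3281]
-0.012 -0.019 [222.513  213.0715]
-0.012 -0.03 [221.3987 219.676 ]
0.012 0 [257.0848 203.3352]
0.012 -0.019 [258.7936 213.0811]
0.012 -0.03 [259.9519 219.6875]
```

Run:
```python
from h import *
a=cv2.cvtColor(ctrl.camera('wrist'),cv2.COLOR_RGB2BGR)[130:384,150:360]
b=cv2.cvtColor(ctrl.camera('side'),cv2.COLOR_RGB2BGR)[150:265,215:355]
s=ctrl.sense();print(s['t'],s['grip_width'],s['finger_force'],s['tool_pos'])
o=np.hstack([cv2.resize(a,(400,484)),cv2.copyMakeBorder(cv2.resize(b,(400,329),interpolation=cv2.INTER_CUBIC),0,155,0,0,0)])
cv2.imwrite('pics/w3.png',o)
```

```text
3.7333 0.0176067916352266 2.8621276281774044 [0.4323 0.2369 0.005 ]
```

View pics/w3.png

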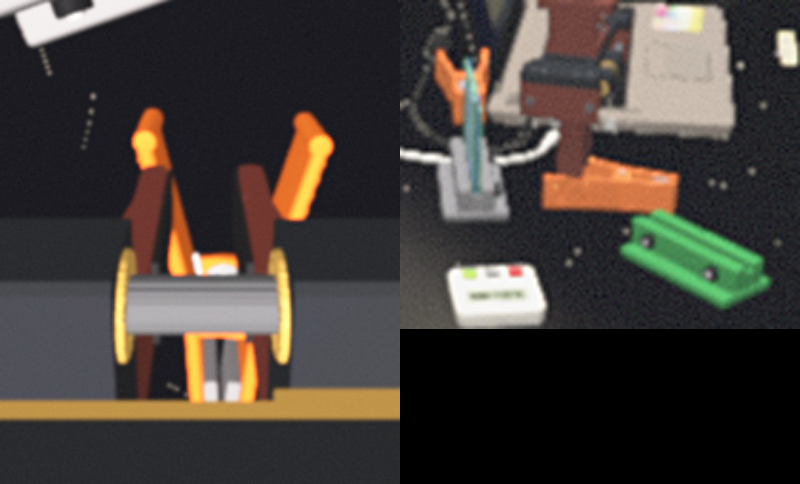

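Run:
```python
from h import *
k=cam('side');f=lambda p:((proj(k,p)-[215,150])/.35+[400,0]).round()
for z in (.005,.024,.03,.05,.08): print(z,f((.432,.250,z)),f((.432,.237,z)),f((.432,.22,z)))
print('ends',f((.453,.257,.03)),f((.45,.203,.03)),f((.453,.257,0)), 'piv',f((.389,.235,.03)),'tip',f((.3435,.2385,.03)))
```

```text
0.005 [569. 200.] [570. 194.] [573. 186.]
0.024 [570. 181.] [571. 175.] [573. 167.]
0.03 [570. 175.] [572. 169.] [574. 161.]
0.05 [571. 154.] [573. 148.] [575. 141.]
0.08 [572. 123.] [574. 117.] [576. 110.]
ends [545. 176.] [556. 152.] [544. 207.] piv [620. 172.] tip [672. 178.]
```

The wrist crop shows the handle tips still wide apart at (145,145) and (325,148), with both fingers at (155,200) and (255,200). In the side view the finger goes down behind the near handle. So the fingers are not squeezing the handles. I'll lift straight up and look again.

Emit:
play_rows --commands '[[[0,0,-0.01,0,0,0,0.8],[0,0,-0.025,0,0,0,0.8],[0,0,-0.04,0,0,0,0.8],[0,0,-0.04,0,0,0,0.5],[0,0,-0.015,0,0,0,0.2]]]'

```text
t: 4.15
tool_pos: [0.4327, 0.235, 0.1384]
tool_rot: [0.999, -0.04, 0.001, -0.001]
force: [0.8, 0.2, -1.1]
grip_width: 0.0276
finger_force: 0.0
```

Emit:
play_rows --commands '[[[0,0,0,0,0,0,0],[0,0,0,0,0,0,0],[0,0,0,0,0,0,0]]]'

```text
t: 4.4
tool_pos: [0.4301, 0.2348, 0.1335]
tool_rot: [0.999, -0.039, -0.001, 0.001]
force: [-0.5, -0.9, -0.9]
grip_width: 0.0474
finger_force: 0.0
```

Run:
```python
from h import *
s=ctrl.sense();print(s['t'],s['tool_pos'],s['tool_rot'],s['grip_width'])
k=cam('wrist',s)
a=cv2.cvtColor(ctrl.camera('wrist'),cv2.COLOR_RGB2BGR)[100:300,80:430]
b=cv2.cvtColor(ctrl.camera('side'),cv2.COLOR_RGB2BGR)[60:265,215:355]
o=np.zeros((600,800,3),np.uint8);o[:300,:525]=cv2.resize(a,(525,300),interpolation=cv2.INTER_CUBIC);o[:403,525:800]=cv2.resize(b,(275,403))
cv2.imwrite('pics/w4.png',o[:410])
M=R.from_quat(s['tool_rot']).as_matrix()
for y in (-.044,.044,.0575):print((proj(k,s['tool_pos']+M@[0,y,0])-[80,100])*1.5)
```

```text
4.4 [0.4301 0.2348 0.1335] [ 0.9992 -0.039  -0.001   0.0007] 0.04741247695562565
[168.4312 175.3176]
[361.62   175.3604]
[391.2774 175.367 ]
```

View pics/w4.png

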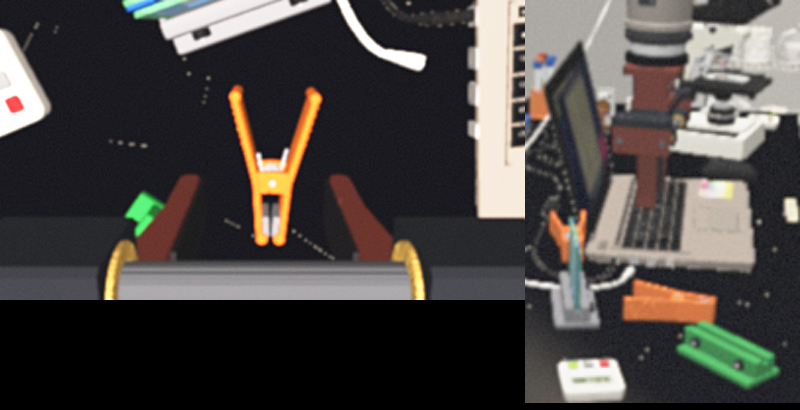

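The wrist view shows the clip intact, with handle ends at crop (236,93) and (318,95), pivot at (272,183) and tips at (271,240). In the side view the fingertip is at row ~164 where TCP height predicts ~171, so open fingertips sit about 20 mm above the TCP (linkage arc). I'll measure tip height against opening.

```bash
cat > tip.py <<'E'
from h import *
k=cam('side')
def tip():
    s=ctrl.sense();im=ctrl.camera('side').astype(int)
    r,g,b=im[...,0],im[...,1],im[...,2]
    m=((r>1.5*g)&(r>1.4*b)&(r>40)&(r<160)); m[:, :262]=0;m[:,330:]=0;m[:120]=0;m[185:]=0
    row=np.where(m.sum(1)>=4)[0].max()
    # +y finger is nearest to the side camera: y = tool + w/2+13mm
    p=s['tool_pos']+np.array([0,s['grip_width']/2+.007,0])
    zs=np.linspace(-.03,.06,91);rr=[proj(k,p+[0,0,d])[1] for d in zs]
    print(round(s['t'],2),round(s['grip_width'],4),s['tool_pos'].round(4),'row',row,'tip over TCP',zs[np.argmin(np.abs(np.array(rr)-row-.5))].round(3))
E
python3 - <<'E'
from tip import *
for i in range(8):tip()
E
```

```text
4.5 0.0554 [0.4301 0.2346 0.1331] row 165 tip over TCP 0.026
4.55 0.0593 [0.4303 0.2347 0.1332] row 165 tip over TCP 0.026
4.6 0.0636 [0.4306 0.2348 0.1333] row 165 tip over TCP 0.027
4.65 0.0675 [0.4308 0.2349 0.1335] row 165 tip over TCP 0.027
4.7 0.0714 [0.4309 0.235  0.1337] row 166 tip over TCP 0.025
4.75 0.0757 [0.4311 0.2351 0.1339] row 166 tip over TCP 0.026
4.8 0.0797 [0.4311 0.2352 0.134 ] row 166 tip over TCP 0.027
4.85 0.0832 [0.4312 0.2353 0.1341] row 166 tip over TCP 0.027
```

Emit:
play_rows --commands '[[[0,0,0,0,0,0,0.32],[0,0,0,0,0,0,0.32],[0,0,0,0,0,0,0.32],[0,0,0,0,0,0,0.32],[0,0,0,0,0,0,0.7]]]'

```text
t: 5.32
tool_pos: [0.4313, 0.2355, 0.1345]
tool_rot: [0.999, -0.039, 0.0, -0.0]
force: [0.5, -0.1, -0.0]
grip_width: 0.058
finger_force: 0.0
```

Run:
```python
from tip import *
for i in range(9):tip()
```

```text
5.32 0.058 [0.4313 0.2355 0.1345] row 164 tip over TCP 0.027
5.37 0.0538 [0.4313 0.2355 0.1345] row 164 tip over TCP 0.027
5.42 0.0502 [0.4313 0.2355 0.1345] row 164 tip over TCP 0.026
5.47 0.0459 [0.4313 0.2355 0.1345] row 164 tip over TCP 0.025
5.52 0.0423 [0.4313 0.2355 0.1345] row 163 tip over TCP 0.027
5.57 0.0377 [0.4313 0.2355 0.1345] row 163 tip over TCP 0.026
5.62 0.0338 [0.4313 0.2355 0.1345] row 162 tip over TCP 0.028
5.67 0.0297 [0.4313 0.2355 0.1345] row 162 tip over TCP 0.028
5.72 0.0279 [0.4313 0.2355 0.1345] row 162 tip over TCP 0.027
```

Run:
```python
from h import *
im=ctrl.camera('side');s=ctrl.sense();k=cam('side')
print(s['grip_width'],proj(k,s['tool_pos']+[0,.02,0]),proj(k,s['tool_pos']+[0,.02,.026]),proj(k,s['tool_pos']))
for r in range(152,180,2):print(r,[tuple(int(v) for v in im[r,c]) for c in range(266,294,4)])
```

```text
0.026428441587576054 [276.3743 173.0383] [276.8646 162.8626] [277.2878 170.2146]
152 [(200, 188, 175), (130, 124, 117), (100, 63, 56), (102, 65, 58), (73, 55, 53), (107, 102, 99), (82, 81, 78)]
154 [(202, 188, 177), (150, 140, 133), (106, 66, 62), (105, 66, 59), (76, 54, 50), (88, 88, 82), (58, 59, 55)]
156 [(200, 186, 173), (141, 136, 129), (109, 68, 66), (106, 63, 62), (70, 56, 53), (91, 87, 84), (53, 54, 52)]
158 [(197, 185, 173), (150, 141, 134), (110, 71, 65), (106, 66, 60), (71, 56, 54), (98, 98, 95), (55, 56, 54)]
160 [(175, 165, 152), (127, 119, 115), (112, 70, 63), (106, 64, 61), (69, 63, 62), (106, 101, 96), (75, 73, 72)]
162 [(157, 149, 139), (104, 100, 92), (102, 66, 56), (107, 69, 62), (60, 53, 54), (95, 88, 85), (89, 82, 80)]
164 [(131, 121, 117), (73, 73, 70), (88, 82, 80), (72, 60, 64), (99, 98, 97), (75, 72, 73), (91, 83, 79)]
166 [(122, 117, 111), (63, 67, 67), (101, 98, 92), (72, 69, 66), (65, 64, 64), (78, 75, 73), (89, 84, 83)]
168 [(127, 119, 113), (58, 58, 59), (91, 89, 86), (100, 97, 91), (65, 61, 66), (76, 72, 73), (81, 78, 76)]
170 [(154, 143, 133), (61, 64, 61), (83, 79, 75), (96, 90, 87), (61, 59, 59), (70, 69, 70), (106, 99, 94)]
172 [(147, 139, 130), (59, 60, 62), (72, 71, 70), (95, 92, 87), (63, 61, 61), (67, 67, 68), (108, 101, 97)]
174 [(164, 153, 145), (64, 66, 65), (82, 81, 81), (106, 100, 96), (67, 67, 66), (62, 62, 64), (92, 87, 84)]
176 [(127, 121, 111), (68, 65, 67), (65, 65, 65), (98, 95, 92), (77, 76, 74), (56, 55, 57), (73, 71, 72)]
178 [(95, 89, 83), (101, 94, 90), (92, 94, 89), (80, 77, 75), (90, 86, 82), (62, 57, 58), (69, 66, 66)]
```

Run:
```python
from h import *
s=ctrl.sense()
s4=dict(tool_pos=np.array([.4301,.2348,.1335]),tool_rot=[.9992,-.039,-.001,.0007])
k=cam('wrist',s4);o=np.array([.0014,-.002,0])
f=lambda p:ray(k,np.array(p)/1.5+[80,100],.03)+o
hL,hR,pv,tp=f((236,93)),f((318,95)),f((272,183)),f((271,240))
print(hL,hR,pv,tp);v=(hL+hR)/2-tp;v/=np.linalg.norm(v)
for d in(.042,.046):
  g=pv+d*v;g[2]=.134;print(g,shift(s,g,np.arctan2(v[0],-v[1])),np.degrees(np.arctan2(v[1],v[0])))
```

```text
[0.4542 0.2503 0.03  ] [0.4485 0.1954 0.03  ] [0.3881 0.2309 0.03  ] [0.3436 0.2349 0.03  ]
[0.4298 0.2263 0.134 ] (array([-0.0007,  0.0093,  0.0004]), np.float64(0.03325286043536746)) -6.388498228798892
[0.4338 0.2258 0.134 ] (array([0.0032, 0.0095, 0.0004]), np.float64(0.03325286043536746)) -6.388498228798892
```

Emit:
play_rows --commands '[[[0.001,0.0095,0,0,0,0.033,0],[0,0,0,0,0,0,0],[0,0,0.02,0,0,0,0],[0,0,0.02,0,0,0,0],[0,0,0.02,0,0,0,0]]]'

```text
t: 6.23
tool_pos: [0.4318, 0.2258, 0.074]
tool_rot: [0.998, -0.056, 0.0, -0.0]
force: [0.3, 0.4, -0.7]
grip_width: 0.0564
finger_force: 0.0
```

Emit:
play_rows --commands '[[[0,0,0.02,0,0,0,0],[0,0,0.02,0,0,0,0],[0,0,0.015,0,0,0,0],[0,0,0.012,0,0,0,0],[0,0,0.007,0,0,0,0]]]'

```text
t: 6.65
tool_pos: [0.4312, 0.2253, -0.0007]
tool_rot: [0.998, -0.056, -0.0, 0.001]
force: [0.7, 0.0, -0.1]
grip_width: 0.0866
finger_force: 0.0
```

Emit:
play_rows --commands '[[[0,0,0.003,0,0,0,0],[0,0,0.003,0,0,0,0],[0,0,0.003,0,0,0,0],[0,0,0.002,0,0,0,0],[0,0,0,0,0,0,0]]]'

```text
t: 7.07
tool_pos: [0.4317, 0.2261, -0.0104]
tool_rot: [0.998, -0.056, 0.0, -0.0]
force: [-0.4, 0.1, 0.8]
grip_width: 0.0874
finger_force: 0.0
```

Run:
```python
from h import *
s=ctrl.sense();print(s['t'],s['tool_pos'],s['grip_width'],s['force'])
a=cv2.cvtColor(ctrl.camera('wrist'),cv2.COLOR_RGB2BGR)[130:384,100:410]
b=cv2.cvtColor(ctrl.camera('side'),cv2.COLOR_RGB2BGR)[150:265,215:355]
o=np.hstack([cv2.resize(a,(400,328)),cv2.resize(b,(400,328),interpolation=cv2.INTER_CUBIC)])
cv2.imwrite('pics/w5.png',o)
```

```text
7.0667 [ 0.4317  0.2261 -0.0104] 0.08740287390078486 [-0.4119  0.0733  0.8369]
```

View pics/w5.png

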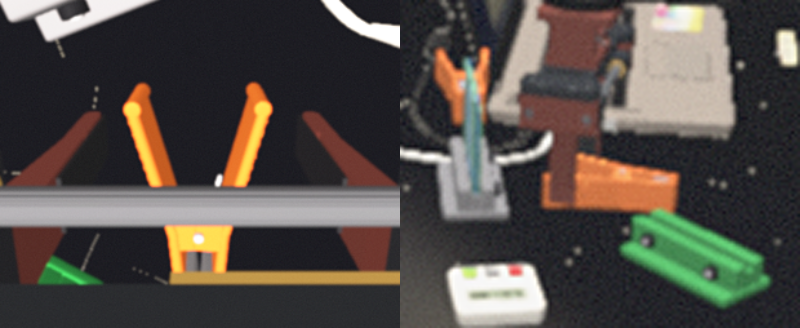

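Now the near finger is in front of the near handle, with its tip at (562,205) close to the clip's bottom edge. The clip is centred between the fingers: handle tops at (130,105) and (262,105), finger tips at (95,115) and (305,115).

Emit:
play_rows --commands '[[[0,0,0.003,0,0,0,0.3],[0,0,0.002,0,0,0,0.35],[0,0,0,0,0,0,0.37],[0,0,0,0,0,0,0.4],[0,0,0,0,0,0,0.44]]]' --squeeze 20

```text
t: 7.58
tool_pos: [0.4316, 0.226, -0.0155]
tool_rot: [0.998, -0.056, 0.0, -0.0]
force: [0.8, -0.2, 0.8]
grip_width: 0.0578
finger_force: 0.1
```

Emit:
play_rows --commands '[[[0,0,0,0,0,0,0.48],[0,0,0,0,0,0,0.52],[0,0,0,0,0,0,0.56],[0,0,0,0,0,0,0.6],[0,0,0,0,0,0,0.64]]]'

```text
t: 8.0
tool_pos: [0.4316, 0.226, -0.0155]
tool_rot: [0.998, -0.056, 0.0, -0.0]
force: [0.6, -0.2, 0.2]
grip_width: 0.033
finger_force: 7.7
```

Emit:
play_rows --commands '[[[0,0,0,0,0,0,0.68],[0,0,0,0,0,0,0.73],[0,0,0,0,0,0,0.78],[0,0,0,0,0,0,0.82],[0,0,0,0,0,0,0.82]]]'

```text
t: 8.42
tool_pos: [0.4316, 0.226, -0.0155]
tool_rot: [0.998, -0.056, 0.0, -0.0]
force: [-0.1, 1.0, -0.0]
grip_width: 0.027
finger_force: 19.8
```

Emit:
play_rows --commands '[[[0,0,-0.01,0,0,0,0.82],[0,0,-0.02,0,0,0,0.82],[0,0,-0.03,0,0,0,0.82],[0,0,-0.025,0,0,0,0.82],[0,0,-0.0105,0,0,0,0.82]]]'

```text
t: 8.83
tool_pos: [0.4329, 0.2264, 0.0829]
tool_rot: [0.998, -0.056, 0.001, -0.001]
force: [-0.0, -0.3, -1.1]
grip_width: 0.0269
finger_force: 19.8
```

Run:
```python
from h import *
s=ctrl.sense();print(s['t'],s['tool_pos'],s['joints'],s['grip_width'],s['finger_force'],s['force'])
rows(s,(.479,.409,.08),-np.radians(110.6),16,.82)
```

```text
8.8333 [0.4329 0.2264 0.0829] [-1.1578  0.3899  0.6757  2.1341 -0.3666  0.7275 -1.9241] 0.026929307822157904 19.825232326984406 [-0.0367 -0.2555 -1.0534]
[[0.0016, -0.0117, 0.0002, 0.0, 0.0, -0.1206, 0.82], [0.003, -0.0114, 0.0002, 0.0, 0.0, -0.1206, 0.82], [0.0043, -0.0109, 0.0002, 0.0, 0.0, -0.1206, 0.82], [0.0056, -0.0103, 0.0002, 0.0, 0.0, -0.1206, 0.82], [0.0068, -0.0096, 0.0002, 0.0, 0.0, -0.1206, 0.82]]
[[0.0079, -0.0087, 0.0002, 0.0, 0.0, -0.1206, 0.82], [0.0089, -0.0077, 0.0002, 0.0, 0.0, -0.1206, 0.82], [0.0098, -0.0066, 0.0002, 0.0, 0.0, -0.1206, 0.82], [0.0105, -0.0053, 0.0002, 0.0, 0.0, -0.1206, 0.82], [0.0111, -0.004, 0.0002, 0.0, 0.0, -0.1206, 0.82]]
[[0.0115, -0.0027, 0.0002, 0.0, 0.0, -0.1206, 0.82], [0.0117, -0.0013, 0.0002, 0.0, 0.0, -0.1206, 0.82], [0.0118, 0.0001, 0.0002, 0.0, 0.0, -0.1206, 0.82], [0.0117, 0.0016, 0.0002, 0.0, 0.0, -0.1206, 0.82], [0.0114, 0.003, 0.0002, 0.0, 0.0, -0.1206, 0.82]]
[[0.011, 0.0043, 0.0002, 0.0, 0.0, -0.1206, 0.82]]
```

Emit:
play_rows --commands '[[[0.0015,-0.0115,0,0,0,-0.12,0.82],[0.003,-0.0115,0,0,0,-0.12,0.82],[0.0045,-0.011,0,0,0,-0.12,0.82],[0.0055,-0.0105,0,0,0,-0.12,0.82],[0.007,-0.0095,0,0,0,-0.12,0.82]]]'

```text
t: 9.25
tool_pos: [0.4458, 0.2836, 0.0798]
tool_rot: [0.97, 0.245, -0.0, 0.0]
force: [1.2, 0.2, -1.2]
grip_width: 0.0269
finger_force: 19.8
```

Emit:
play_rows --commands '[[[0.008,-0.0085,0,0,0,-0.12,0.82],[0.009,-0.0075,0,0,0,-0.12,0.82],[0.01,-0.0065,0,0,0,-0.12,0.82],[0.0105,-0.0055,0,0,0,-0.12,0.82],[0.011,-0.004,0,0,0,-0.12,0.82]]]'

```text
t: 9.67
tool_pos: [0.4608, 0.3403, 0.0796]
tool_rot: [0.854, 0.52, -0.0, 0.0]
force: [-0.3, -0.7, -0.6]
grip_width: 0.0271
finger_force: 19.8
```

Emit:
play_rows --commands '[[[0.0115,-0.0025,0,0,0,-0.12,0.82],[0.0115,-0.0015,0,0,0,-0.12,0.82],[0.012,0,0,0,0,-0.12,0.82],[0.0115,0.0015,0,0,0,-0.12,0.82],[0.0115,0.003,0,0,0,-0.12,0.82]]]'

```text
t: 10.08
tool_pos: [0.4754, 0.3972, 0.0795]
tool_rot: [0.662, 0.75, -0.001, -0.0]
force: [0.3, 0.7, -0.9]
grip_width: 0.0269
finger_force: 19.8
```

Emit:
play_rows --commands '[[[0.011,0.0045,0,0,0,-0.12,0.82],[0,0,0,0,0,-0.01,0.82],[0,0,0,0,0,0,0.82]]]'

```text
t: 10.33
tool_pos: [0.4785, 0.4083, 0.0794]
tool_rot: [0.615, 0.788, -0.0, -0.0]
force: [0.3, -0.0, -0.2]
grip_width: 0.0269
finger_force: 19.8
```

Run:
```python
from h import *
s=ctrl.sense();print(s['t'],s['tool_pos'],s['tool_rot'],s['joints'],s['grip_width'],s['finger_force'])
M=R.from_quat(s['tool_rot']).as_matrix();print(np.degrees(np.arctan2(M[1,0],M[0,0])))
cv2.imwrite('pics/w6r.png',cv2.cvtColor(ctrl.camera('wrist'),cv2.COLOR_RGB2BGR))
cv2.imwrite('pics/t6r.png',cv2.cvtColor(ctrl.camera('top'),cv2.COLOR_RGB2BGR))
cv2.imwrite('pics/s6r.png',cv2.cvtColor(ctrl.camera('side'),cv2.COLOR_RGB2BGR))
a=cv2.imread('pics/w6r.png')[40:300,120:420];b=cv2.imread('pics/t6r.png')[150:290,195:325];c=cv2.imread('pics/s6r.png')[120:250,190:330]
o=np.zeros((600,800,3),np.uint8);o[:416,:480]=cv2.resize(a,(480,416),interpolation=cv2.INTER_CUBIC)
o[:300,480:]=cv2.resize(c,(320,300),interpolation=cv2.INTER_CUBIC);o[300:,480:760]=cv2.resize(b,(280,300),interpolation=cv2.INTER_CUBIC)
cv2.imwrite('pics/w6.png',o)
```

```text
10.3333 [0.4785 0.4083 0.0794] [ 0.6151  0.7884 -0.0005 -0.0002] [-0.9064  0.532   0.137   1.7772 -0.0937  0.8396 -0.4797] 0.026923666871913294 19.824914932250977
104.07791055691656
```

View pics/w6.png

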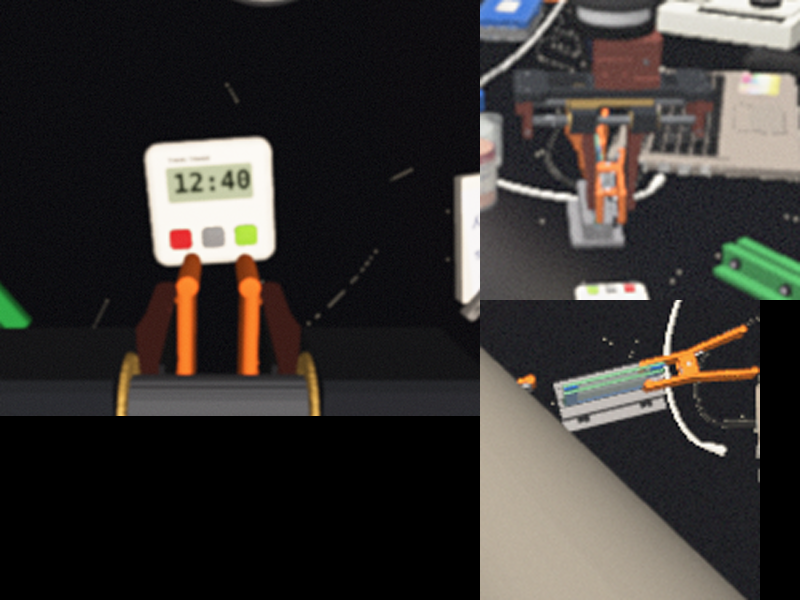

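The wrist crop shows the clip held straight, with handle ends at (187,287) and (250,287). In the top-view crop a jaw tip shows at (527,382), outside the bare edge at (557,385). I'll descend to height, move in part way, and measure jaw tips and edge in the same top picture.

Emit:
play_rows --commands '[[[0,0,0.015,0,0,0,0.82],[0,0,0.015,0,0,0,0.82],[-0.01,0,0.008,0,0,0,0.82],[-0.01,0,0,0,0,0,0.82],[0,0,0,0,0,0,0.82]]]'

```text
t: 10.9
tool_pos: [0.4849, 0.3848, 0.0417]
tool_rot: [0.616, 0.788, -0.001, 0.001]
force: [0.1, -1.1, -1.0]
grip_width: 0.0274
finger_force: 19.8
```

```bash
cat > look.py <<'E'
from h import *
import sys
def look(tag):
    s=ctrl.sense();print(s['t'],s['tool_pos'],s['grip_width'],s['force'])
    for n in('top','side'):
        im=ctrl.camera(n);cv2.imwrite(f'pics/{n}_{tag}.png',cv2.cvtColor(im,cv2.COLOR_RGB2BGR))
        h=cv2.cvtColor(im,cv2.COLOR_RGB2HSV)
        x0,x1,y0,y1=(190,330,150,290) if n=='top' else (190,330,120,265)
        m=np.zeros(h.shape[:2],np.uint8);m[y0:y1,x0:x1]=cv2.inRange(h,(4,150,110),(22,255,255))[y0:y1,x0:x1]
        for c in cv2.findContours(m,cv2.RETR_EXTERNAL,cv2.CHAIN_APPROX_NONE)[0]:
            if len(c)>8:
                c=c[:,0];r=c[c[:,0].argmax()];print(n,'bbox',c.min(0),c.max(0),'rightmost rows',c[c[:,0]>=c[:,0].max()-1][:,1])
E
python3 -c "
from look import *
look('a')
im=cv2.imread('pics/top_a.png')
for r in range(176,206,2): print(r,' '.join('%02x%02x%02x'%tuple(im[r,c][::-1]) for c in range(214,244,2)))
"
```

```text
10.9 [0.4849 0.3848 0.0417] 0.027410898637901557 [ 0.1261 -1.1189 -1.0427]
top bbox [269 162] [324 192] rightmost rows [184 183 182 181]
side bbox [239 194] [252 227] rightmost rows [197 198 220 219 218 217 216 215 214 213 212 211 210 209 206 201 200 199
 198 197 196 195]
176 898274 7f786d 57514c 222327 1f1c1f 202127 232329 1e2223 202525 26282b 201e22 222028 1e1d22 212127 1c1925
178 8e8678 887e74 7e766c 5c5752 222225 222124 221b22 232424 1e2127 1f2124 212526 242326 212227 1a1d25 1b1f21
180 958d7d 918779 8a8273 7d766c 5e5a51 212127 1f1e24 252428 202221 222227 202125 1d1c22 212226 1d1724 222228
182 9a9183 948a7c 90887a 898274 817a6e 605c52 232324 232428 232124 201e22 231f22 252425 242425 1f1f21 1f1f27
184 9e9486 999081 958c7d 92897d 888175 827a70 5e5954 292a2b 1c1b22 1e1f22 1c1d22 201f25 25262a 202325 292a2b
186 9e9486 9c9185 9a9082 968e7f 90887c 8b8378 847d6d 6a655c f39139 332728 2a2a2d 504e4f 656262 95918f c3c2bc
188 a4998a a09688 9c9186 998f81 958d7f 8e867a 887f75 847b70 797269 baafa9 c6c3bb c0c2b8 a5c8a7 9dd7a4 98d5a0
190 a29789 a19887 a19687 9d9485 9a9183 958b7d 8d8578 8b8074 827b6f 797164 93cda2 66a4ba 4b86dd 6583ab a0aa9d
192 a69c8c a3988a a19687 9f9687 9c9384 9a8f81 968c7c 8f8779 8a8175 857e73 787265 5f887f 86cb9b 86bf92 89a88c
194 a99e91 a79e8e a39a89 9f9587 9c9386 9c9485 9a8f82 998f81 918a7b 898175 837a6e 7b7469 626f7c 778187 7f8480
196 ada292 a89f8e a59a8b a39b8a a29988 9f9586 9b9385 989083 938a7b 90877c 898275 877e72 7c7569 767b7a 768084
198 ada493 ab9f8e a89d8b a89c8d a59c8b 9f9586 9c9384 989181 989083 938a7b 90887c 8b8375 857b71 7c756a 918c89
200 aa9e8f aba191 aba190 a79d8c a69d8e a39a8a a09889 9d9384 9e9486 998f82 968c7e 8e867a 8c8376 888175 817a6d
202 afa393 aea493 aa9f8f aba091 a89e8d a79b8c a29889 9f9587 9e9585 9c9385 9a9184 968e7f 918879 8b8276 857e71
204 b0a794 aea393 a8a08f aea292 a89f8f a99d8f a69b8c a59a8a 9f9888 a09787 9e9486 999181 968d7f 918879 8b8376
```

Run:
```python
from h import *
s=ctrl.sense();M=R.from_quat(s['tool_rot']).as_matrix();kt,ks=cam('top'),cam('side')
def cl(x,y,z): # clip-ish point: x fwd from pivot (TCP at x=-45), y lateral (tool y), height above underside
    return s['tool_pos']+M@[-(x+.045),y,0]+[0,0,z+.0155]
a=cv2.imread('pics/side_a.png')[150:230,205:285];b=cv2.imread('pics/top_a.png')[165:215,220:300]
a=cv2.resize(a,(480,480),interpolation=cv2.INTER_CUBIC);b=cv2.resize(b,(320,200),interpolation=cv2.INTER_CUBIC)
o=np.zeros((480,800,3),np.uint8);o[:,:480]=a;o[:200,480:]=b
cv2.imwrite('pics/w7.png',o)
fs=lambda p:((proj(ks,p)-[205,150])*6+3).round();ft=lambda p:((proj(kt,p)-[220,165])*4+[482,2]).round()
for n,p in dict(tipR=cl(.043,.013,.03),tipL=cl(.043,-.013,.03),hR=cl(-.063,.013,.03),hL=cl(-.063,-.013,.03),hRb=cl(-.063,.013,0),piv=cl(0,0,.03),edgetop=(.509,.290,.112),edge72=(.509,.290,.072)).items(): print(n,np.array(p),fs(p),ft(p))
```

```text
tipR [0.5189 0.3058 0.0883] [193. 276.] [508.  99.]
tipL [0.4936 0.2995 0.0883] [258. 276.] [519. 146.]
hR [0.4931 0.4087 0.0883] [209. 392.] [310. 145.]
hL [0.4679 0.4023 0.0883] [281. 391.] [320. 193.]
hRb [0.4931 0.4087 0.0583] [208. 466.] [318. 154.]
piv [0.4958 0.3444 0.0883] [233. 321.] [434. 141.]
edgetop [0.509 0.29  0.112] [225. 209.] [538. 109.]
edge72 [0.509 0.29  0.072] [223. 300.] [538. 123.]
```

View pics/w7.png

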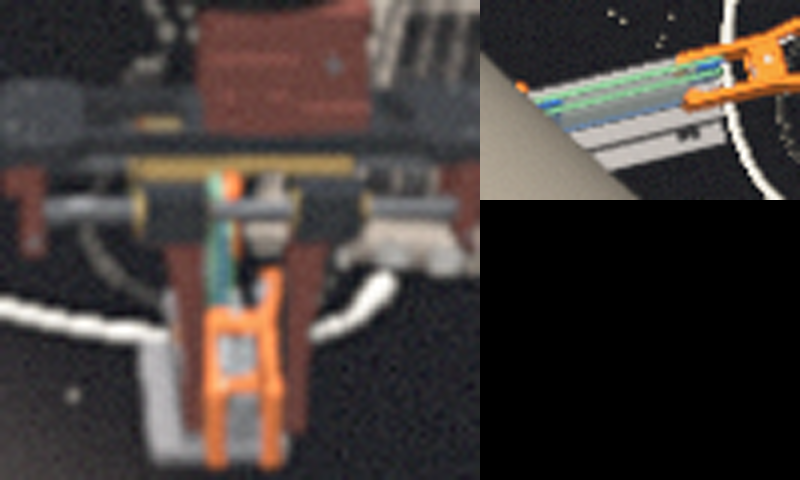

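The side crop shows the handle ends at (216,392) and (272,392) with bottoms at row 465, matching the prediction, so the height is right. The glass edge is at x≈221, between the hidden left jaw and the right jaw tip at (270,272). In the top crop, the +x jaw tip at (521,88) is just short of the edge at (538,105). Next I'll refine how far in to go.

Run:
```python
from h import *
kt=cam('top');s=ctrl.sense()
s6=dict(tool_pos=np.array([.4785,.4083,.0794]),tool_rot=[.6151,.7884,-.0005,-.0002])
M=R.from_quat(s6['tool_rot']).as_matrix();k=cam('wrist',s6)
for p in [(187,287),(250,287)]:
    q=ray(k,np.array(p)/1.6+[120,40],.125);print('handle end in tool',M.T@(q-s6['tool_pos']))
# jaw tip in top, 2 pictures
im=cv2.imread('pics/t6r.png');im2=cv2.imread('pics/top_a.png')
for I,z,st in ((im,.125,s6),(im2,.088,s)):
    h=cv2.cvtColor(I,cv2.COLOR_BGR2HSV);m=cv2.inRange(h,(4,120,90),(22,255,255));m[:, :200]=0;m[:,245:]=0;m[:170]=0;m[205:]=0
    ys,xs=np.nonzero(m);print(xs.min(),xs.max(),ys.min(),ys.max(),len(xs))
    q=ray(kt,(xs.max()+.5,ys[xs==xs.max()].mean()),z);print('tip',q,'in tool',R.from_quat(st['tool_rot']).as_matrix().T@(q-st['tool_pos']))
# fixed clip: jaw tips & pivot relative to cassette line (z=.087)
u=np.array([-.245,.970,0])
P={n:ray(kt,((p[0]-482)/4+220,(p[1]-2)/4+165),z) for n,p,z in [('ftipU',(679,57),.087),('ftipD',(685,99),.087),('fpiv',(768,60),.087),('edge',(537,107),.112)]}
for n in P:print(n,P[n],'outward from edge',(P[n]-P['edge'])@u)
```

```text
handle end in tool [ 0.0176 -0.0113 -0.0456]
handle end in tool [ 0.0176  0.0091 -0.0456]
212 220 184 190 36
tip [0.5152 0.3171 0.125 ] in tool [-0.0974  0.0134 -0.0456]
229 231 185 187 7
tip [0.5249 0.2954 0.088 ] in tool [-0.0995  0.0164 -0.0452]
ftipU [0.5431 0.2154 0.087 ] outward from edge -0.08079419215646926
ftipD [0.5203 0.2123 0.087 ] outward from edge -0.07825676893296035
fpiv [0.5421 0.1678 0.087 ] outward from edge -0.12670353350884636
edge [0.5103 0.2904 0.112 ] outward from edge 0.0
```

Emit:
play_rows --commands '[[[-0.004,0,0,0,0,0,0.82],[-0.004,0,0,0,0,0,0.82],[-0.004,0,0,0,0,0,0.82],[0,0,0,0,0,0,0.82]]]'

```text
t: 11.33
tool_pos: [0.4873, 0.3764, 0.0423]
tool_rot: [0.615, 0.789, -0.0, 0.0]
force: [0.5, 0.3, -1.0]
grip_width: 0.0268
finger_force: 19.8
```

```bash
cat > t.py <<'E'
from look import *
def t(tag):
    look(tag);s=ctrl.sense();kt=cam('top')
    I=cv2.imread(f'pics/top_{tag}.png')
    h=cv2.cvtColor(I,cv2.COLOR_BGR2HSV);m=cv2.inRange(h,(4,120,90),(22,255,255));m[:, :200]=0;m[:,262:]=0;m[:170]=0;m[215:]=0
    n,l,st,c=cv2.connectedComponentsWithStats(m)
    e=np.array([.5098,.2889,0]);u=np.array([-.242,.970,0]);w=np.array([.970,.242,0])
    for i in range(1,n):
        if st[i,4]<3:continue
        ys,xs=np.nonzero(l==i);q=ray(kt,(xs.max()+.5,ys[xs==xs.max()].mean()),.088)
        print('blob',st[i],'tip',q,'outward %.4f lateral %.4f'%((q-e)@u,(q-e)@w))
E
python3 -c "
from t import *
t('b')"
```

```text
11.3333 [0.4873 0.3764 0.0423] 0.02676932304298198 [ 0.4766  0.2862 -1.0182]
top bbox [269 161] [324 192] rightmost rows [184 183 182 181]
side bbox [239 193] [251 224] rightmost rows [194 195 196 197 198 223 222 221 220 219 218 217 216 215 214 213 212 211
 210 209 208 207 206 205 204 203 202 201 200 199 198 197 196 195 194 193]
```

Emit:
play_rows --commands '[[[-0.003,0,0,0,0,0,0.82],[-0.003,0,0,0,0,0,0.82],[-0.003,0,0,0,0,0,0.82],[-0.002,0,0,0,0,0,0.82],[0,0,0,0,0,0,0.82]]]'

```text
t: 11.85
tool_pos: [0.4898, 0.366, 0.0419]
tool_rot: [0.615, 0.789, -0.0, 0.0]
force: [-0.2, -0.4, -1.1]
grip_width: 0.0269
finger_force: 19.8
```

Run:
```python
from t import *
t('c')
im=cv2.imread('pics/top_c.png');print('top')
for r in range(176,200,2): print(r,' '.join('%02x%02x%02x'%tuple(im[r,c][::-1]) for c in range(226,258,2)))
im=cv2.imread('pics/side_c.png');print('side')
for r in range(178,206,3): print(r,' '.join('%02x%02x%02x'%tuple(im[r,c][::-1]) for c in range(232,258,1)))
k=cam('side')
s=ctrl.sense();M=R.from_quat(s['tool_rot']).as_matrix()
for x in(.043,.027):
  for y in(-.015,.015):print(x,y,proj(k,s['tool_pos']+M@[-(x+.045),y,0]+[0,0,.0455]))
print('edge',proj(k,(.509,.290,.112)),proj(k,(.509,.290,.087)))
```

```text
11.85 [0.4898 0.366  0.0419] 0.026925476818889335 [-0.2289 -0.4401 -1.0644]
top bbox [269 161] [324 192] rightmost rows [184 183 182 181]
side bbox [239 199] [243 201] rightmost rows [200 200 200]
side bbox [238 193] [251 222] rightmost rows [193 194 195 196 220 219 218 217 216 215 214 213 212 211 210 209 208 207
 206 205 203 202 201 200 199 198 197 196 195 194]
side bbox [242 175] [245 178] rightmost rows [178 178 177 176 176]
top
176 a19688 9b9081 948b7c 92887a 8c8475 857d72 57534c 232228 1f2124 212225 232026 252429 212125 202125 1f1d25 202225
178 a39a8b 9b9384 9c9384 979081 958c7e 8b8475 847c70 615a55 272428 252429 232223 222325 1e1e23 211f21 1c1f22 221f23
180 a49c8c a09687 9f9586 9e9185 978e80 938c7d 8c8476 857b71 615e55 252327 211f25 1f2225 1b1d24 27282a 191e1f 202224
182 a89d8e a09687 a19787 9e9585 9b9282 998f80 958b7e 8e8577 857d73 6d665d 2a2c2e 1f1f23 212125 2f3032 595758 757572
184 a89e8f a59d8e a69e8e a39989 a29889 9d9485 9a9081 92897c 8f8879 867f74 7c7369 878280 c4c2bc c2c3ba b0c3ac 9acba0
186 ada393 a99e8e a89e8e a39a89 a09688 9e9887 9d9483 988e80 988f81 8d8577 888075 7d7
[... 2067 characters left out ...]
69413b 6a4742 835140 e18152 ffa561 fdaa66 faaa72 f3b18c f6ac82 fdb376 fbb674 f9aa67 faa461 f69155 9e5835 47322f 533938 67443d 6c413d 6a423c 5e413e 524c48
202 575351 836a65 8a5d4b 6e4337 69413d 613c38 724635 af6e4d de997c dab0a1 d8b7ab d8b6ae d9b8b3 d7b3ad dab1a6 e89e7e f89d60 f68d50 9b5635 463530 553331 6b403c 653c36 593633 3d292a 19181d
205 c0bdb9 9c999b 988e8f 735755 6a413b 663f39 875140 d6805d f2b9a0 e0d9d7 dcdfe1 e4e3e6 e6e7e8 e4e6e7 c0bebf ad7b6a e8844f f99b5e d37e57 6e4e41 533231 643c36 795b57 aea49d dedbd4 e2ded5
0.043 -0.015 [247.7797 192.203 ]
0.043 0.015 [235.4666 192.3557]
0.027 -0.015 [248.3194 194.8079]
0.027 0.015 [235.8511 194.9675]
edge [242.0167 184.2851] [241.8471 193.8855]
```

Run:
```python
from h import *
k=cam('side');im=cv2.imread('pics/side0.png');w=np.array([.970,.242,0])
for e,n in (((.509,.290),'bare'),((.5327,.1935),'far')):
  for z in(.112,.087,.06):print(n,z,[proj(k,np.array([*e,z])+d*w).round(1) for d in(-.004,.004)])
for r in (181,184,187,190,193,196,199,205): print(r,' '.join('%02x%02x%02x'%tuple(im[r,c][::-1]) for c in range(233,250)))
```

```text
bare 0.112 [array([243.7, 184.3]), array([240.3, 184.3])]
bare 0.087 [array([243.5, 193.9]), array([240.2, 193.9])]
bare 0.06 [array([243.3, 204. ]), array([240. , 204.1])]
far 0.112 [array([241.1, 169.8]), array([238. , 169.8])]
far 0.087 [array([241. , 178.8]), array([237.9, 178.8])]
far 0.06 [array([240.8, 188.4]), array([237.8, 188.4])]
181 dc7a47 f4965a f9ad7e ecb195 ba9d8b 859795 92b6b3 aadbc3 c0d5b7 efc39a ffae6f f98d51 83452c 252729 4a4a49 7a736e 958c83
184 bf6d41 cc7546 d87945 bd6d45 937462 7a8c8d 87a2a6 97beb6 9dc3cb a4a5b6 c4826e a65e39 61453c 77746f b5aea0 cdbfb1 d1c2b5
187 925433 cd7649 d37442 bb724a 917866 788d90 78989f 73988c 668d89 839a9b b2a989 a27554 90796f b4aa9f cec1b4 cdbfb1 cfc3b4
190 7e472e c57044 d17444 b8704d 8a7666 72898d 79969c 769a8a 5b847f 5f7b86 8a806a 996241 5c3d34 575452 78726c 877c74 847c74
193 412b29 673c26 7b4934 6e5140 5b6b5f 708e8e 7d9aa0 789a8c 608685 557d89 5e7566 50483a 302522 1b1e27 222327 333333 302f30
196 1d1d23 1d1e23 1b1d23 2e3a37 51645f 728b8f 7f9ca5 73958d 5a7b83 547984 4e7065 314136 1e1b23 22202b 191d25 23242a 25292b
199 a6a3a6 bbb8ba b3afb2 9c9f9c 7e8983 768f90 78949d 6e8f87 5f8387 739096 96a59f 999898 535055 201e24 1f2028 1b1e24 1e2024
205 a3a1a1 acabae bcb9bb b6b3b6 a6a7ab 89959e 7d979e 72918c 527a7c 648485 93a19a b4b2b3 a19ea2 625f61 686a6c b2b1ad e9e5e0
```

Lateral centring is within about 1 mm: the glass edge is at columns 240.5–244, with the pad face at 246.3 where 246.5 is expected. Three more millimetres in, then a slow release.

Emit:
play_rows --commands '[[[-0.0015,0,0,0,0,0,0.82],[-0.0015,0,0,0,0,0,0.82],[0,0,0,0,0,0,0.82],[0,0,0,0,0,0,0.68],[0,0,0,0,0,0,0.66]]]'

```text
t: 12.37
tool_pos: [0.4902, 0.364, 0.0419]
tool_rot: [0.614, 0.789, 0.0, -0.0]
force: [0.4, 0.6, -0.5]
grip_width: 0.0296
finger_force: 8.8
```

Emit:
play_rows --commands '[[[0,0,0,0,0,0,0.63],[0,0,0,0,0,0,0.6],[0,0,0,0,0,0,0.57],[0,0,0,0,0,0,0.55],[0,0,0,0,0,0,0.53]]]'

```text
t: 12.78
tool_pos: [0.4906, 0.3639, 0.042]
tool_rot: [0.614, 0.789, 0.0, 0.0]
force: [0.2, -0.5, -0.4]
grip_width: 0.041
finger_force: 6.5
```

Emit:
play_rows --commands '[[[0,0,0,0,0,0,0.51],[0,0,0,0,0,0,0.49],[0,0,0,0,0,0,0.47],[0,0,0,0,0,0,0.45],[0,0,0,0,0,0,0.43]]]'

```text
t: 13.2
tool_pos: [0.4898, 0.364, 0.0419]
tool_rot: [0.614, 0.789, -0.0, -0.0]
force: [-0.2, 0.7, -0.5]
grip_width: 0.0496
finger_force: 0.1
```

Emit:
play_rows --commands '[[[0,0,0,0,0,0,0.35],[0,0,0,0,0,0,0.25],[0,0,0,0,0,0,0.15],[0,0,0,0,0,0,0.1],[0,0,0,0,0,0,0.1]]]'

```text
t: 13.62
tool_pos: [0.4901, 0.364, 0.0419]
tool_rot: [0.614, 0.789, -0.0, -0.0]
force: [0.0, 0.4, -0.6]
grip_width: 0.0779
finger_force: 0.0
```

Emit:
play_rows --commands '[[[0,0,-0.01,0,0,0,0.1],[0,0,-0.025,0,0,0,0.1],[0,0,-0.04,0,0,0,0.1],[0,0,-0.04,0,0,0,0.1],[0.03,0,-0.02,0,0,0,0.1]]]'

```text
t: 14.03
tool_pos: [0.4878, 0.3878, 0.1829]
tool_rot: [0.618, 0.786, 0.002, 0.002]
force: [1.7, -0.1, -0.9]
grip_width: 0.0789
finger_force: 0.0
```

Emit:
play_rows --commands '[[[0.04,0,0,0,0,0,0.1],[0.04,0,0,0,0,0,0.1],[0.04,0,0,0,0,0,0.1],[0.04,0,0,0,0,0,0.1],[0.02,0,0,0,0,0,0.1]]]'

```text
t: 14.45
tool_pos: [0.4348, 0.5732, 0.1776]
tool_rot: [0.612, 0.791, 0.001, -0.002]
force: [-1.5, 0.8, -0.4]
grip_width: 0.0788
finger_force: 0.0
```

Run:
```python
from look import *
look('f')
kt=cam('top')
im=cv2.imread('pics/top_f.png')
h=cv2.cvtColor(im,cv2.COLOR_BGR2HSV);m=cv2.inRange(h,(4,120,90),(22,255,255))
for r in range(150,225,2): print(r,''.join('O' if m[r,c] else ('g' if (35<h[r,c,0]<90 and h[r,c,1]>50 and h[r,c,2]>110) else ('b' if 90<=h[r,c,0]<125 and h[r,c,1]>90 and h[r,c,2]>100 else ('w' if h[r,c,2]>120 else '.'))) for c in range(180,330)))
```

```text
14.45 [0.4348 0.5732 0.1776] 0.07877794282406855 [-1.4536  0.8293 -0.4375]
top bbox [190 185] [243 216] rightmost rows [199 198 197 196 195 195]
top bbox [269 161] [324 192] rightmost rows [183 183 182 181]
side bbox [234 190] [256 222] rightmost rows [222 221 220 219 218 217 216 215 214 213 212 211 210 209 208]
side bbox [242 167] [245 185] rightmost rows [181 182 183 184 185 184 183 182 181 180 179 178 177 176 175 174 173 172
 171 170 169 168 167 167]
150 wwwww.....................................................................................................www.........................................
152 .........................................................................................................www..........................................
154 ........................................................................................................www...........................................
156 ........................................................................................................ww............................................
158 ..................
[... 4547 characters left out ...]
............................................wwww..w.......................wwwwww
218 wwwwwwwww............................................................................................................wwwwwwwwwwww...............wwwwww
220 wwwwwwwwww...............................................................................................................wwwwwwww...............wwwwww
222 wwwwwwwwww....................................................................................................................ww................wwwwww
224 wwwwwwwwww.......................................................................................................................................wwwww
```

Run:
```python
from h import *
k=cam('top');f=lambda p,z=.087:ray(k,p,z)[:2]
def an(v):return np.degrees(np.arctan2(v[1],v[0]))
h=(f((187.5,193))+f((192.5,213.5)))/2;t=(f((242.5,186))+f((244.5,196)))/2
H=(f((320,163))+f((324,182)))/2;T=(f((269,178.5))+f((270.5,190.5)))/2
e=f((235,190.8),.112);u=np.array([-.242,.970])
im=cv2.imread('pics/top0.png');
print('loose dir',an(h-t),'fixed dir',an(H-T)+180,'len',np.linalg.norm(h-t),np.linalg.norm(H-T))
print('tip inward of edge',-(t-e)@u,'fixed tip inward of far edge',.1+(T-e)@u, 'cassette e',e)
I=ctrl.camera('side');s=ctrl.sense();print(s['t'],s['joint_vel'].round(3) if hasattr(s['joint_vel'],'round') else s['joint_vel'])
a=cv2.imread('pics/top_f.png').astype(int);d=np.abs(a-im).sum(2)>90;d[:, :150]=0;n,l,st,c=cv2.connectedComponentsWithStats(d.astype(np.uint8))
print([x.tolist() for x in st[1:] if x[4]>12])
ks=cam('side');print('handle end bottom/top rows',proj(ks,(h[0],h[1],.057)),proj(ks,(h[0],h[1],.087)))
```

```text
loose dir 103.81477099728139 fixed dir 103.9245093101771 len 0.11495301668452552 0.11588122656252155
tip inward of edge 0.018436342193443117 fixed tip inward of far edge 0.024024670693057318 cassette e [0.5113 0.2879]
14.6 [ 0.04  -0.024  0.049  0.042  0.013 -0.004  0.006]
[[187, 185, 58, 32, 605], [247, 222, 29, 53, 494], [150, 321, 74, 63, 2345]]
handle end bottom/top rows [243.4429 222.4779] [243.6787 210.4643]
```

```bash
python3 -c "
from cell import ctrl
print(ctrl.hand_in())"
```

```text
the job is handed in; nothing more can be done
None
```

The loose clip is on the bare edge and holding by itself: square to within about 0.1°, level with the other clip, and about 18 mm in from the edge. The stand and other items look unmoved in the top camera, and the job was handed in at about 14.6 s. A first grasp missed and shifted the clip a few mm on the bench before the second held.

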